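Rebuild the dough cutter's axle stack

ROBOT

A 6-joint arm with a two-finger parallel gripper is mounted at the origin on the work surface. World frame = base frame: x ahead of the robot, y to its left, z up, the work surface at z = 0. Lengths are in m, angles in degrees, forces in N, time in s.
With the tool pointing down it reaches from about 0.375 to 0.9 m from the base axis. Payload 3.1 kg.
Tool frame: the origin (TCP) lies between the finger pads; the fingertips stand 22 mm ahead of it and the grasp point (between the pads) lies 3 mm ahead of it (bot.tip_extent is the distance from the TCP to the fingertips, in m); y points along the fingers, z is the direction in which the jaws open and shut, and the axes are right-handed (so a half turn about y gives the same grasp; the last joint's range is limited). The gripper opens to 87 mm and grips with 3 to 60 N. Pads are 19 mm wide; open, the fingers measure 117 mm over their backs; the gripper's body (75 mm by 190 mm) begins 51 mm behind the grasp point.
Start: joints at [55.949, 30.224, 82.088, -0, 67.689, -10.227], TCP at [0.252, 0.572, 0.245] pointing down, gripper open.
Joint ranges: [-176.69, 176.69], [-43.24, 126.21], [12.49, 139.97], [-82, 262], [0, 151.66], [-163.58, 163.58]. Speed limits (degrees/s): [159.86, 159.86, 180, 180, 180, 180].

INTERFACE

Orientations are given as a 3x3 rotation matrix whose columns are the frame's x, y, z axes.
In Python, from rig import bot, eyes, models gives the robot as it stands. The module is installed in compiled form; this text tells all that it offers.
- The arm moves only by the tool arm_command, never from a script. Its arguments are lists of equal length, an entry for each row: "translation": the shift along the tool's x, y, z each as a share of 0.08 m, from -1 to 1, a list of three; "rotation": the turn, a rotation vector about the tool's x, y, z each as a share of 60 degrees, from -1 to 1, a list of three; "grip": the closure, from -1 (fully open) to 1 (shut), so that 0 is half open. In form: {"translation": [[x, y, z], ...], "rotation": [[rx, ry, rz], ...], "grip": [grip, ...]}. A call has 1 to 5 rows; each row is the pose to reach, as a shift and turn from the pose commanded when the call began, along the tool's axes at that moment; what a row does not reach only later rows make up. A row lasts 1/10 s, in which the tool goes at most 50 mm and 8.59 degrees, less where a joint would pass 70% of its speed; a pose out of reach is approached as far as the arm can. A call with a number of a shift or a turn outside -1 to 1 is refused whole. A call with a gripper value outside its range is refused whole. The fingers move at their own pace and stop on an object; the grip force is fixed at half the most. Time passes only in rows, so rows that repeat a pose let the fingers close. It gives the time, the measured TCP pose, the force and the opening at its end, in the units of the state.
- bot.read_state(): the state, without advancing time (a new reading comes with each control period).
- eyes.capture(name): name is "scene" or "side" or "wrist"; returns a dict with "image" (420x560x3 uint8, blue, green, red), "mtx" (3x3 intrinsics, pixels), "rvec" (rotation vector, rad) and "tvec" (3), from world to camera coordinates, as OpenCV has them; the wrist camera has in their place "hand_eye" (4x4, takes a point from camera to tool coordinates, whose origin is the TCP and whose axes are the tool frame's). Camera axes: x right, y down, z forward; pixel columns grow to the right and rows downward; lengths in m; the calibration is good to about 2 mm. A picture is of the moment at which its call begins: read the wrist's pose just before it. There is no depth.
- bot.hand_in(): hands the job in, once; it reports no verdict.
Trained networks look in the newest picture that a camera, given by its name, has taken for a name from the list of things; names that differ only in an ending like _2 or _b are one class to them, and where a whole thing is asked for, a point or a joint stands for the part that bears it (a point fixed in the world has none). Each returns a list of dicts, best first, with "conf" (0 to 1); they miss things now and then, are a little off and sometimes report something else, mostly with a low value. They report only what shows in the picture. A call takes as long as a camera call. They do not tell look-alikes from the thing itself.
- models.recognise(camera, thing): "extent" ([left, top, right, bottom] as shares, 0 to 1, of the picture: columns of its width, rows of its height, round what is visible of it).
- models.spot_point(camera, thing): "point" ([column, row] as shares, 0 to 1, of the picture: columns of its width, rows of its height: a listed point, or the origin of a listed thing).
The state is a dict: "time_s": time; "joint_positions": joint angles; "qvel": joint speeds; "tau": joint torques, N m; "position": TCP position; "tcp_rot": TCP orientation; "force": force on the tool from outside, world axes, zero at the start; "moment": the same for the moment, N m; "opening": opening from 0.0 (shut) to 1.0 (fully open).
Only numpy, scipy, OpenCV 4.12 (cv2) and the standard library are available. Lean on these libraries where they do the work, as an engineer would, in place of code of your own. Each camera call takes 0.05 s, during which the arm holds its last target. There are 200 camera calls.

TASK

The washed axle of the dough cutter stands upright in its foot, held in an eccentric clamp a few millimetres off the middle. Thread its three parts back on in working order - the long spacer sleeve first, then the flat washer, then the flanged bushing with its flange down - feeling each one onto the axle with a light touch, never more than 30 N on the axle or foot, and lowering it all the way down onto what lies below without letting it drop. Let go of everything at the end and leave the other things on the counter where they are.

Things in the scene. Friction and masses are not known exactly. Their poses are not given: they have to be found in the camera images.
- seat (a point): Middle of the foot's flat top face, 30 mm above the counter, on which the spacer is to sit; z up. A steel axle 16 mm in diameter stands upright out of this face, 68 mm high, with a flat end (bevelled 1.5 mm wide, 2 mm high). The axle is NOT at this point: it stands 4.5 to 5.5 mm off it, in any direction, differently each time, and its own place is not measured: find it by feel, or look.
- spacer_centre (a point): Centre (half-way up) of the spacer: a plain steel sleeve, outside diameter 36 mm, bore 18.5 mm, 32 mm high, 0.19 kg, standing on end on the counter. z along its bore. When home its centre is 16 mm above the seat.
- washer_centre (a point): Centre (half-way up) of the washer: a thick flat steel ring, outside diameter 56 mm, bore 18.5 mm, 8 mm thick, 0.13 kg, lying flat on the counter. z along its bore. When home, on the spacer, its centre is 36 mm above the seat.
- bushing_centre (a point): Centre (half-way up) of the bushing: a steel bushing 20 mm high, 0.09 kg, bore 18.5 mm; the lowest 5 mm is a flange of diameter 46 mm, the 15 mm above it a neck of diameter 30 mm. It stands on its flange. z along its bore, from the flange to the neck. When home, on the washer, its centre is 50 mm above the seat.
- foot: The foot: a grey plastic block 110 x 110 x 30 mm fixed to the counter; origin at the centre of its underside, below the seat point. It carries the axle rigidly, flush in a dark steel disc. A ring lowered off-centre lands on the axle's flat end, 98 mm above the counter, and bears up on the side to which it must be moved; within about 2.5 mm of true it goes on.
- spacer: The spacer's body; origin at the centre of its lower end, 16 mm under its centre.
- washer: The washer's body; origin at the centre of its lower face, 4 mm under its centre.
- bushing: The bushing's body; origin at the centre of its flange's lower face, 10 mm under its centre.
- sauce_bottle: Bystander: red sauce bottle, 60 mm in diameter, 190 mm high; origin under its centre.
- pastry_ring: Bystander: thin aluminium pastry ring, 76 mm in diameter, 40 mm high; origin under its centre.
- scraper: Bystander: dough scraper lying flat, 110 x 140 mm, 21 mm high; origin under its centre.
- spatula: Bystander: spatula lying flat along its x; origin under its centre.
- bowl: Bystander: small white bowl, 100 mm in diameter, 40 mm high; origin under its centre.
- shaker: Bystander: metal shaker, 44 mm in diameter, 80 mm high; origin under its centre.
- tub: Bystander: open yellow tub, 120 x 150 mm, 60 mm high; origin under its centre.
There are look-alikes about, which are no part of the job. What is shaped like the bushing but blue or green is not meant.

How it is judged (in metres and radians):
On the way, in this order (a step that is already met when the one before it is completed fails the run):
1. the spacer is on the axle, fully down on the foot, let go and at rest (horizontal distance between spacer_centre and seat below 0.009 m and z of spacer_centre in the frame of seat between 0.0135 and 0.0185 m and angle between spacer_centre's own z axis and vertical below 0.12 rad and contact force between the fingers and spacer below 0.05 N and linear speed of spacer below 0.02 m/s), for 0.2 s.
2. the washer is on the axle, fully down on the spacer, let go and at rest (horizontal distance between washer_centre and seat below 0.009 m and z of washer_centre in the frame of seat between 0.0335 and 0.0385 m and angle between washer_centre's own z axis and vertical below 0.12 rad and contact force between the fingers and washer below 0.05 N and linear speed of washer below 0.02 m/s), for 0.2 s.
3. the bushing is on the axle, fully down on the washer, flange down, let go and at rest (horizontal distance between bushing_centre and seat below 0.009 m and z of bushing_centre in the frame of seat between 0.0475 and 0.0525 m and angle between bushing_centre's own z axis and vertical below 0.12 rad and contact force between the fingers and bushing below 0.05 N and linear speed of bushing below 0.02 m/s), for 0.2 s.
At the end, for the whole second after the job is handed in: Spacer, washer and bushing (flange down) are all on the axle in that order from below, each level within 0.12 rad, its centre within 9 mm sideways of the seat point and within 2.5 mm of its home height (16, 36 and 50 mm above the seat), released and at rest (all of step 1 and all of step 2 and all of step 3); the robot touches nothing.
It fails at once if the axle or the foot is loaded with more than 30 N (contact force between foot and anything else above 30 N).
It fails at once if a part is dropped down the axle (falls faster than 0.4 m/s) ((horizontal distance between spacer_centre and seat below 0.015 m and z of spacer_centre in the frame of seat below 0.075 m and linear speed of spacer above 0.4 m/s) or (horizontal distance between washer_centre and seat below 0.015 m and z of washer_centre in the frame of seat below 0.075 m and linear speed of washer above 0.4 m/s) or (horizontal distance between bushing_centre and seat below 0.015 m and z of bushing_centre in the frame of seat below 0.075 m and linear speed of bushing above 0.4 m/s)).
It fails at once if another thing on the counter is pushed more than 30 mm away (distance of any of sauce_bottle, pastry_ring, scraper, spatula, bowl, shaker, tub from where it was at the start of the episode above 0.03 m).
It also fails if it takes over 72 s, if anything falls off the work surface, if the arm or the gripper's body presses on something with over 40 N, if the wrist force passes 120 N, or if a joint passes its speed limit or range.

## Working session

There is one attempt and no reset: what is moved stays moved. The work goes in short steps, Python scripts to look and compute and a tool call to move; the robot and the scene stay as the last step left them, time stands still between calls to the robot, and variables do not carry over. Pictures are saved under pics/ and viewed, about 8 in all and at most 12, crops included, and the job is handed in when it is done.

Besides the shell and the picture viewer there is one more tool, called after "Request:" as name(argument=value, ...), one argument or row to a line, values as JSON. arm_command: Moves the arm, as the interface text tells. Shift numbers are shares of 0.08 m and turn numbers shares of 60 degrees, none past 1 either way. Its arguments: {"type":"object","properties":{"translation":{"type":"array"},"rotation":{"type":"array"},"grip":{"type":"array"}},"required":["translation","rotation","grip"]}

```bash
mkdir -p pics; cat > h.py <<'E'
import numpy as np, cv2
from rig import bot, eyes, models
def cam(c):
    im=eyes.capture(c); 
    if c=="wrist":
        pass
    return im
def ray(cap,u,v,st=None):
    K=np.array(cap["mtx"]); d=np.linalg.inv(K)@[u,v,1.]
    if "hand_eye" in cap:
        T=np.eye(4);T[:3,:3]=st["tcp_rot"];T[:3,3]=st["position"]
        M=T@np.array(cap["hand_eye"]); return M[:3,3],M[:3,:3]@d
    R,_=cv2.Rodrigues(np.array(cap["rvec"],float)); t=np.array(cap["tvec"],float).ravel()
    return -R.T@t,R.T@d
def at(cap,u,v,z,st=None):
    o,d=ray(cap,u,v,st); return o+d*(z-o[2])/d[2]
def proj(cap,p,st=None):
    K=np.array(cap["mtx"])
    if "hand_eye" in cap:
        T=np.eye(4);T[:3,:3]=st["tcp_rot"];T[:3,3]=st["position"]
        M=np.linalg.inv(T@np.array(cap["hand_eye"])); q=M[:3,:3]@p+M[:3,3]
    else:
        R,_=cv2.Rodrigues(np.array(cap["rvec"],float)); q=R@p+np.array(cap["tvec"],float).ravel()
    q=K@q; return q[:2]/q[2]
E
cat > a.py <<'E'
from h import *
np.set_printoptions(precision=4,suppress=True)
s=bot.read_state();print(s)
H={"seat":.03,"spacer_centre":.016,"washer_centre":.004,"bushing_centre":.010,"foot":0,"sauce_bottle":0,"pastry_ring":0,"scraper":0,"spatula":0,"bowl":0,"shaker":0,"tub":0}
for c in ["scene","side"]:
    cap=eyes.capture(c); cv2.imwrite(f"pics/{c}0.png",cap["image"])
    for n,z in H.items():
        for r in models.spot_point(c,n)[:4]:
            u,v=r["point"][0]*560,r["point"][1]*420
            print(c,n,round(r["conf"],2),round(u),round(v),at(cap,u,v,z)[:2])
print(bot.read_state()["time_s"])
E
python3 a.py
```

```text
{'time_s': 0.0, 'joint_positions': array([ 55.951 ,  30.2788,  82.1557,  -0.0015,  67.6892, -10.2286]), 'qvel': array([-0.0086,  0.0173, -0.0147,  0.1196, -0.0113,  0.0094]), 'tau': array([  0.0015, -44.0033, -17.6593,   0.0631,   0.0582,  -0.0002]), 'position': array([0.252 , 0.5712, 0.2436]), 'tcp_rot': array([[ 0.9148, -0.0012,  0.4039],
       [-0.4039, -0.0018,  0.9148],
       [-0.0004, -1.    , -0.0021]]), 'force': array([ 0.6656,  0.2636, -0.4299]), 'moment': array([0.0356, 0.0282, 0.0306]), 'opening': 1.0000682916413024}
scene seat 0.56 275 177 [ 0.5118 -0.0403]
scene spacer_centre 0.77 331 230 [0.6654 0.1236]
scene spacer_centre 0.68 275 176 [ 0.4997 -0.0425]
scene washer_centre 0.66 373 186 [0.5067 0.2428]
scene bushing_centre 0.73 205 179 [ 0.518  -0.2461]
scene bushing_centre 0.47 199 156 [ 0.436  -0.2793]
scene bushing_centre 0.47 228 194 [ 0.567  -0.1689]
scene bushing_centre 0.46 230 167 [ 0.4702 -0.177 ]
scene foot 0.65 273 185 [ 0.5207 -0.046 ]
scene sauce_bottle 0.73 285 265 [0.7673 0.0069]
scene sauce_bottle 0.71 275 177 [ 0.4901 -0.0436]
scene pastry_ring 0.56 22
[... 515 characters left out ...]
82 [0.6581 0.1207]
side washer_centre 0.57 184 186 [0.499  0.2461]
side bushing_centre 0.76 314 273 [ 0.5648 -0.1723]
side bushing_centre 0.72 282 301 [ 0.4622 -0.1828]
side bushing_centre 0.67 332 299 [ 0.5459 -0.2461]
side bushing_centre 0.63 307 335 [ 0.449  -0.2766]
side foot 0.68 263 251 [ 0.5232 -0.0454]
side sauce_bottle 0.94 327 193 [0.77   0.0008]
side pastry_ring 0.77 356 258 [ 0.6724 -0.1943]
side scraper 0.76 408 288 [ 0.6981 -0.326 ]
side spatula 0.65 264 254 [ 0.52   -0.0542]
side spatula 0.64 145 163 [0.4717 0.3931]
side spatula 0.6 298 205 [0.6835 0.0161]
side bowl 0.86 378 364 [ 0.5158 -0.4067]
side shaker 0.8 297 207 [0.6764 0.0111]
side tub 0.68 235 144 [0.7084 0.3083]
1.3
```

```bash
python3 - <<'E'
import cv2,numpy as np
a=cv2.imread("pics/scene0.png")[120:300,120:460];b=cv2.imread("pics/side0.png")[120:370,120:430]
a=cv2.resize(a,(560,296),interpolation=3);b=cv2.resize(b,(372,300),interpolation=3)
c=np.zeros((600,800,3),np.uint8);c[:296,:560]=a;c[300:,:372]=b
g=cv2.imread("pics/side0.png")[265:345,265:345];c[300:,380:680]=cv2.resize(g,(300,300),interpolation=3)
cv2.imwrite("pics/m1.png",c)
E
```

```text
(no output)
```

View pics/m1.png

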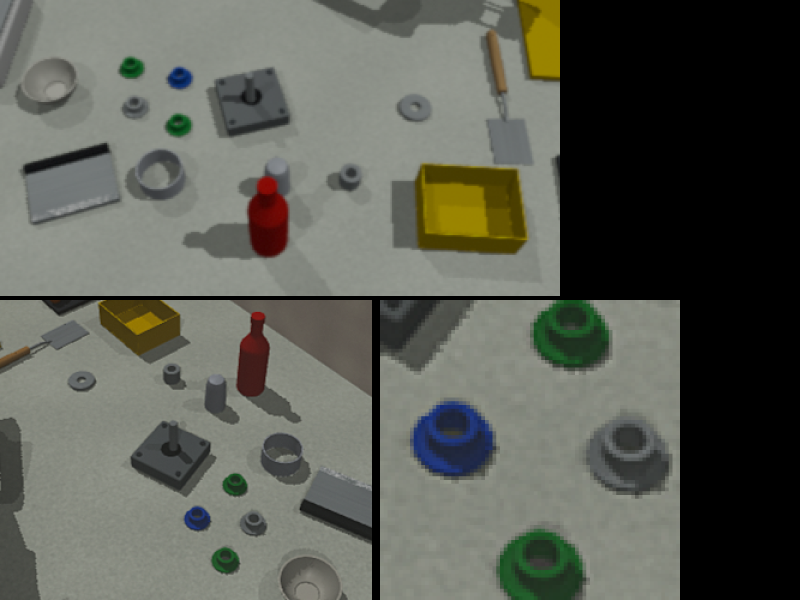

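The grey bushing is at side (332,299) and scene (205,179). The blue one at side (282,301) and the greens at (314,273) and (307,335) are look-alikes, and the enlarged crop shows the same. First I turn the jaw to world x, which keeps the gripper body clear of the shaker, and move toward the spacer.

Request:
arm_command(
  translation=[
    [0.6, 0, -0.3],
    [1, 0, -0.4],
    [1, 0, -0.4],
    [1, 0, -0.4],
  ],
  rotation=[
    [0, 0.552, 0],
    [0, 0.552, 0],
    [0, 0.552, 0],
    [0, 0.552, 0],
  ],
  grip=[-1, -1, -1, -1],
)

```text
time_s: 1.7
position: [0.3139, 0.5093, 0.2447]
tcp_rot: [[0.539, 0.0, 0.843], [-0.843, 0.0, 0.539], [-0.0, -1.0, 0.0]]
force: [-0.4, -0.1, 0.7]
opening: 0.997
```

Request:
arm_command(
  translation=[
    [0.6, 0, 0],
    [1, 0, 0],
    [1, 0, 0],
    [1, 0, 0],
    [1, 0, 0],
  ],
  rotation=[
    [0, 0.552, 0],
    [0, 0.552, 0],
    [0, 0.552, 0],
    [0, 0.552, 0],
    [0, 0.552, 0],
  ],
  grip=[-1, -1, -1, -1, -1],
)

```text
time_s: 2.2
position: [0.3567, 0.4428, 0.2447]
tcp_rot: [[-0.002, 0.0, 1.0], [-1.0, 0.0, -0.002], [-0.0, -1.0, 0.0]]
force: [-0.7, -0.6, -0.5]
opening: 1.002
```

Request:
arm_command(
  translation=[
    [0.5, 0, 0.5],
    [1, 0, 0.95],
    [1, 0, 0.95],
  ],
  rotation=[
    [0, 0, 0],
    [0, 0, 0],
    [0, 0, 0],
  ],
  grip=[-1, -1, -1],
)

```text
time_s: 2.5
position: [0.4354, 0.3605, 0.2447]
tcp_rot: [[-0.001, 0.002, 1.0], [-1.0, -0.001, -0.001], [0.001, -1.0, 0.002]]
force: [-0.1, 0.3, -0.4]
opening: 1.001
```

Request:
arm_command(
  translation=[
    [0.5, 0, 0.5],
    [1, 0, 0.95],
    [1, 0, 0.95],
  ],
  rotation=[
    [0, 0, 0],
    [0, 0, 0],
    [0, 0, 0],
  ],
  grip=[-1, -1, -1],
)

```text
time_s: 2.8
position: [0.5116, 0.2802, 0.2447]
tcp_rot: [[-0.003, 0.003, 1.0], [-1.0, -0.001, -0.003], [0.001, -1.0, 0.003]]
force: [-0.5, -0.0, -0.1]
opening: 1.0
```

Request:
arm_command(
  translation=[
    [0.5, 0, 0.5],
    [1, 0, 0.95],
    [1, 0, 0.95],
  ],
  rotation=[
    [0, 0, 0],
    [0, 0, 0],
    [0, 0, 0],
  ],
  grip=[-1, -1, -1],
)

```text
time_s: 3.1
position: [0.5875, 0.2001, 0.2446]
tcp_rot: [[-0.003, 0.003, 1.0], [-1.0, -0.001, -0.003], [0.001, -1.0, 0.003]]
force: [-0.3, -0.2, 0.3]
opening: 0.998
```

Request:
arm_command(
  translation=[
    [0.5, 0.3, 0.5],
    [1, 0.8, 0.95],
    [1, 0.8, 0.95],
    [1, 0.8, 0.95],
  ],
  rotation=[
    [0, 0, 0],
    [0, 0, 0],
    [0, 0, 0],
    [0, 0, 0],
  ],
  grip=[-1, -1, -1, -1],
)

```text
time_s: 3.5
position: [0.6597, 0.1212, 0.1772]
tcp_rot: [[-0.002, -0.005, 1.0], [-1.0, -0.0, -0.002], [0.0, -1.0, -0.005]]
force: [0.2, -0.7, -0.2]
opening: 1.0
```

```bash
cat > w.py <<'E'
from h import *
import sys
np.set_printoptions(precision=4,suppress=True)
def look(name,things):
    s=bot.read_state();cap=eyes.capture("wrist");cv2.imwrite(f"pics/{name}.png",cap["image"])
    np.savez(f"{name}.npz",mtx=cap["mtx"],hand_eye=cap["hand_eye"],tcp_rot=s["tcp_rot"],position=s["position"])
    print(s["time_s"],s["position"],s["force"],s["opening"])
    for n,z in things.items():
        for r in models.spot_point("wrist",n)[:3]:
            u,v=r["point"][0]*560,r["point"][1]*420
            print(n,round(r["conf"],2),round(u),round(v),at(cap,u,v,z,s)[:2])
        for r in models.recognise("wrist",n)[:2]: print(n,round(r["conf"],2),np.array(r["extent"])*[560,420,560,420])
    return s,cap
if __name__=="__main__":
    s,cap=look(sys.argv[1],{a.split("=")[0]:float(a.split("=")[1]) for a in sys.argv[2:]})
    if sys.argv[1]=="w1": print(cap["hand_eye"],cap["mtx"])
E
python3 w.py w1 spacer_centre=.016
```

```text
3.5 [0.6597 0.1212 0.1772] [ 0.2291 -0.6855 -0.233 ] 0.9997653532891234
spacer_centre 0.95 284 186 [0.6599 0.1273]
spacer_centre 0.84 [263.872 161.994 309.008 213.99 ]
spacer_centre 0.38 [ 51.8     1.68  126.504  79.212]
[[-0.0001  0.9623  0.2721 -0.0746]
 [-0.     -0.2721  0.9623 -0.1416]
 [ 1.      0.0001  0.      0.0007]
 [ 0.      0.      0.      1.    ]] [[372.8351   0.     284.2119]
 [  0.     372.8351 206.2876]
 [  0.       0.       1.    ]]
```

View pics/w1.png

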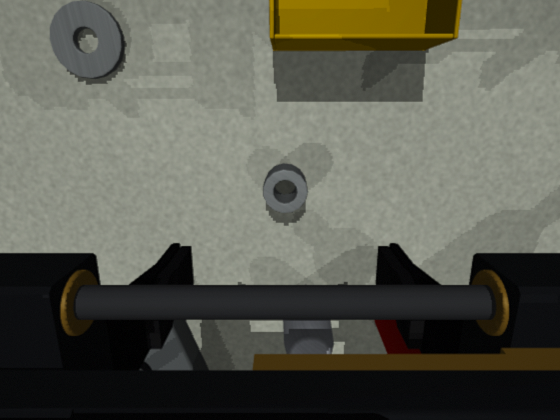

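The spacer's top ring is at (285,190), straight ahead, giving (0.660, 0.127). I descend and grip it at about 24 mm height.

Request:
arm_command(
  translation=[
    [-0.072, 0.4, 0],
    [-0.072, 0.94, 0],
    [-0.072, 0.94, 0],
  ],
  rotation=[
    [0, 0, 0],
    [0, 0, 0],
    [0, 0, 0],
  ],
  grip=[-1, -1, -1],
)

```text
time_s: 3.95
position: [0.6546, 0.1305, 0.101]
tcp_rot: [[0.002, -0.012, 1.0], [-1.0, 0.0, 0.002], [-0.0, -1.0, -0.012]]
force: [-1.1, 0.4, -0.8]
opening: 1.001
```

Request:
arm_command(
  translation=[
    [0, 0.4, 0],
    [0, 0.8, 0],
    [0, 0.94, 0],
    [0, 0.94, 0],
  ],
  rotation=[
    [0, 0, 0],
    [0, 0, 0],
    [0, 0, 0],
    [0, 0, 0],
  ],
  grip=[-1, -1, -1, -1],
)

```text
time_s: 4.35
position: [0.6592, 0.1294, 0.0304]
tcp_rot: [[0.0, -0.002, 1.0], [-1.0, 0.0, 0.0], [-0.0, -1.0, -0.002]]
force: [-0.4, -0.4, -0.1]
opening: 0.998
```

Request:
arm_command(
  translation=[
    [0, 0, 0],
    [0, 0, 0],
    [0, 0, 0],
    [0, 0, 0],
    [0, 0, 0],
  ],
  rotation=[
    [0, 0, 0],
    [0, 0, 0],
    [0, 0, 0],
    [0, 0, 0],
    [0, 0, 0],
  ],
  grip=[1, 1, 1, 1, 1],
)

```text
time_s: 4.85
position: [0.6603, 0.1285, 0.0308]
tcp_rot: [[-0.001, 0.001, 1.0], [-1.0, 0.0, -0.001], [-0.0, -1.0, 0.001]]
force: [0.4, -0.5, 0.4]
opening: 0.633
```

Request:
arm_command(
  translation=[
    [0, 0, 0],
    [0, 0, 0],
  ],
  rotation=[
    [0, 0, 0],
    [0, 0, 0],
  ],
  grip=[1, 1],
)

```text
time_s: 5.05
position: [0.6599, 0.1285, 0.0302]
tcp_rot: [[-0.001, -0.0, 1.0], [-1.0, -0.0, -0.001], [0.0, -1.0, -0.0]]
force: [0.2, -1.6, 0.2]
opening: 0.447
```

Request:
arm_command(
  translation=[
    [0, 0, 0],
    [0, -0.2, 0],
    [0, -0.5, 0],
    [0, -0.9, 0],
  ],
  rotation=[
    [0, 0, 0],
    [0, 0, 0],
    [0, 0, 0],
    [0, 0, 0],
  ],
  grip=[1, 1, 1, 1],
)

```text
time_s: 5.45
position: [0.6586, 0.1285, 0.1019]
tcp_rot: [[-0.001, -0.004, 1.0], [-1.0, -0.0, -0.001], [0.0, -1.0, -0.004]]
force: [-0.0, 0.2, -1.5]
opening: 0.41
```

Request:
arm_command(
  translation=[
    [0, -0.5, 0],
    [0, -0.9, 0],
  ],
  rotation=[
    [0, 0, 0],
    [0, 0, 0],
  ],
  grip=[1, 1],
)

```text
time_s: 5.65
position: [0.6602, 0.1286, 0.177]
tcp_rot: [[-0.001, 0.002, 1.0], [-1.0, 0.0, -0.001], [-0.0, -1.0, 0.002]]
force: [0.5, 0.4, -0.8]
opening: 0.407
```

Request:
arm_command(
  translation=[
    [0.4, 0, -0.3],
    [0.91, 0, -0.6],
    [0.91, 0, -0.6],
  ],
  rotation=[
    [0, 0, 0],
    [0, 0, 0],
    [0, 0, 0],
  ],
  grip=[1, 1, 1],
)

```text
time_s: 5.95
position: [0.6079, 0.0521, 0.1748]
tcp_rot: [[-0.004, -0.005, 1.0], [-1.0, -0.002, -0.004], [0.002, -1.0, -0.005]]
force: [0.9, 0.3, -2.6]
opening: 0.408
```

Request:
arm_command(
  translation=[
    [0.4, 0, -0.3],
    [0.91, 0, -0.6],
    [0.91, 0, -0.6],
  ],
  rotation=[
    [0, 0, 0],
    [0, 0, 0],
    [0, 0, 0],
  ],
  grip=[1, 1, 1],
)

```text
time_s: 6.25
position: [0.5608, -0.0203, 0.1744]
tcp_rot: [[-0.005, -0.004, 1.0], [-1.0, -0.001, -0.005], [0.001, -1.0, -0.004]]
force: [0.8, 0.4, -1.5]
opening: 0.41
```

Request:
arm_command(
  translation=[
    [0.4, 0, -0.3],
    [0.91, 0, -0.6],
    [0.91, 0, -0.6],
    [0.91, 0, -0.6],
    [0.91, 0, -0.6],
  ],
  rotation=[
    [0, 0, 0],
    [0, 0, 0],
    [0, 0, 0],
    [0, 0, 0],
    [0, 0, 0],
  ],
  grip=[1, 1, 1, 1, 1],
)

```text
time_s: 6.75
position: [0.5167, -0.0891, 0.1746]
tcp_rot: [[-0.001, 0.001, 1.0], [-1.0, 0.0, -0.001], [-0.0, -1.0, 0.001]]
force: [-0.2, 0.3, -1.0]
opening: 0.407
```

```bash
python3 w.py w2 seat=.03
```

```text
6.75 [ 0.5167 -0.0891  0.1746] [-0.1849  0.2659 -1.024 ] 0.40741350222399836
seat 0.83 285 144 [ 0.5186 -0.0461]
seat 0.96 [193.816  48.804 374.416 227.01 ]
```

View pics/w2.png

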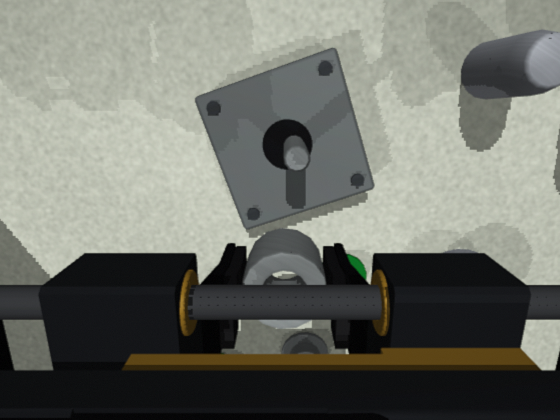

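The axle's end is near (297,157), over the dark disc at (287,145). The held spacer is at (285,260). I'll enlarge the end with an overlay to measure it.

```bash
cat > ov.py <<'E'
from h import *
import sys
n=sys.argv[1]; d=dict(np.load(n+".npz")); im=cv2.imread(f"pics/{n}.png")
S=8
u0,v0=[float(x) for x in sys.argv[2:4]]; z=float(sys.argv[4]); r=float(sys.argv[5])
x0,y0=int(u0-35),int(v0-30)
big=cv2.resize(im[y0:y0+60,x0:x0+70],None,fx=S,fy=S,interpolation=cv2.INTER_NEAREST)
c=at(d,u0,v0,z,d);print(c)
t=np.linspace(0,6.283,60)
def ring(c,z,r,col):
    P=np.array([(proj(d,np.array([c[0]+r*np.cos(a),c[1]+r*np.sin(a),z]),d)-[x0,y0]+.5)*S for a in t])
    cv2.polylines(big,[P.astype(int)],True,col,1)
ring(c,z,r,(0,0,255))
if z>.09: ring(c,z-.002,.008,(0,255,0)); ring(c,.03,.008,(255,255,0))
cv2.imwrite(f"pics/{n}_ov{sys.argv[6]}.png",big)
E
python3 ov.py w2 297 157 .098 .0065 a
```

```text
[ 0.5250223  -0.04611025  0.098     ]
```

View pics/w2_ova.png

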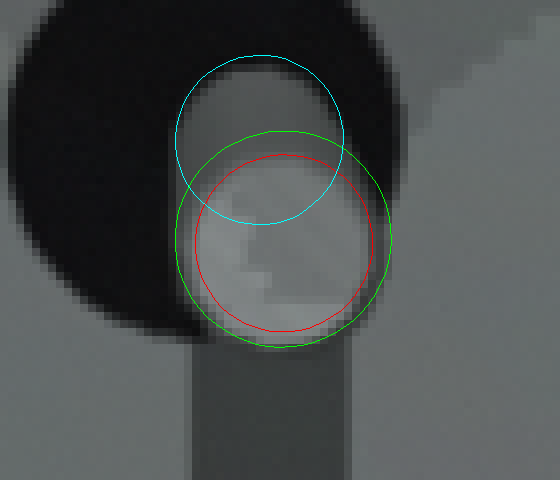

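Request:
arm_command(
  translation=[
    [-0.3, 0, 0.05],
    [-0.55, 0, 0.091],
    [-0.55, 0.25, 0.091],
    [-0.55, 0.5, 0.091],
    [-0.55, 0.5, 0.091],
  ],
  rotation=[
    [0, 0, 0],
    [0, 0, 0],
    [0, 0, 0],
    [0, 0, 0],
    [0, 0, 0],
  ],
  grip=[1, 1, 1, 1, 1],
)

```text
time_s: 7.4
position: [0.5216, -0.044, 0.1321]
tcp_rot: [[0.001, -0.005, 1.0], [-1.0, 0.002, 0.001], [-0.002, -1.0, -0.005]]
force: [-0.3, 0.2, -1.7]
opening: 0.41
```

Request:
arm_command(
  translation=[
    [0, 0, 0],
    [0, 0, 0],
  ],
  rotation=[
    [0, 0, 0],
    [0, 0, 0],
  ],
  grip=[1, 1],
)

```text
time_s: 7.6
position: [0.5239, -0.0457, 0.1349]
tcp_rot: [[-0.001, 0.002, 1.0], [-1.0, -0.0, -0.001], [0.0, -1.0, 0.002]]
force: [0.6, -0.5, -1.0]
opening: 0.407
```

Request:
arm_command(
  translation=[
    [0, 0.0125, 0],
    [0, 0.025, 0],
    [0, 0.0375, 0],
    [0, 0.05, 0],
    [0, 0.05, 0],
  ],
  rotation=[
    [0, 0, 0],
    [0, 0, 0],
    [0, 0, 0],
    [0, 0, 0],
    [0, 0, 0],
  ],
  grip=[1, 1, 1, 1, 1],
)

```text
time_s: 8.1
position: [0.5229, -0.0458, 0.1301]
tcp_rot: [[-0.001, -0.0, 1.0], [-1.0, 0.0, -0.001], [-0.0, -1.0, -0.0]]
force: [-0.2, -0.1, -1.6]
opening: 0.406
```

Request:
arm_command(
  translation=[
    [0, 0.0125, 0],
    [0, 0.025, 0],
    [0, 0.03, 0],
    [0, 0.03, 0],
  ],
  rotation=[
    [0, 0, 0],
    [0, 0, 0],
    [0, 0, 0],
    [0, 0, 0],
  ],
  grip=[1, 1, 1, 1],
)

```text
time_s: 8.5
position: [0.523, -0.0457, 0.1276]
tcp_rot: [[-0.001, -0.0, 1.0], [-1.0, 0.0, -0.001], [-0.0, -1.0, -0.0]]
force: [0.4, 0.3, -2.1]
opening: 0.408
```

Request:
arm_command(
  translation=[
    [0, 0.0125, 0],
    [0, 0.025, 0],
    [0, 0.025, 0],
  ],
  rotation=[
    [0, 0, 0],
    [0, 0, 0],
    [0, 0, 0],
  ],
  grip=[1, 1, 1],
)

```text
time_s: 8.8
position: [0.523, -0.0457, 0.1256]
tcp_rot: [[-0.001, -0.0, 1.0], [-1.0, 0.0, -0.001], [-0.0, -1.0, -0.0]]
force: [0.1, 0.2, -1.2]
opening: 0.411
```

Request:
arm_command(
  translation=[
    [0, 0.02, 0],
    [0, 0.04, 0],
    [0, 0.04, 0],
  ],
  rotation=[
    [0, 0, 0],
    [0, 0, 0],
    [0, 0, 0],
  ],
  grip=[1, 1, 1],
)

```text
time_s: 9.1
position: [0.5229, -0.0457, 0.1223]
tcp_rot: [[-0.001, -0.0, 1.0], [-1.0, 0.0, -0.001], [-0.0, -1.0, -0.0]]
force: [0.0, 0.3, -1.2]
opening: 0.408
```

Request:
arm_command(
  translation=[
    [0, 0.1, 0],
    [0, 0.2, 0],
    [0, 0.25, 0],
    [0, 0.25, 0],
  ],
  rotation=[
    [0, 0, 0],
    [0, 0, 0],
    [0, 0, 0],
    [0, 0, 0],
  ],
  grip=[1, 1, 1, 1],
)

```text
time_s: 9.5
position: [0.5229, -0.0456, 0.1016]
tcp_rot: [[-0.001, -0.001, 1.0], [-1.0, 0.0, -0.001], [-0.0, -1.0, -0.001]]
force: [0.6, 0.8, -2.8]
opening: 0.411
```

Request:
arm_command(
  translation=[
    [0, 0.12, 0],
    [0, 0.24, 0],
    [0, 0.36, 0],
    [0, 0.42, 0],
    [0, 0.42, 0],
  ],
  rotation=[
    [0, 0, 0],
    [0, 0, 0],
    [0, 0, 0],
    [0, 0, 0],
    [0, 0, 0],
  ],
  grip=[1, 1, 1, 1, 1],
)

```text
time_s: 10.0
position: [0.5229, -0.0457, 0.068]
tcp_rot: [[-0.001, -0.001, 1.0], [-1.0, 0.0, -0.001], [-0.0, -1.0, -0.001]]
force: [1.1, -0.2, -2.5]
opening: 0.407
```

Request:
arm_command(
  translation=[
    [0, 0.0125, 0],
    [0, 0.025, 0],
    [0, 0.0375, 0],
    [0, 0.0375, 0],
  ],
  rotation=[
    [0, 0, 0],
    [0, 0, 0],
    [0, 0, 0],
    [0, 0, 0],
  ],
  grip=[1, 1, 1, 1],
)

```text
time_s: 10.4
position: [0.523, -0.0457, 0.066]
tcp_rot: [[-0.001, 0.0, 1.0], [-1.0, -0.0, -0.001], [0.0, -1.0, 0.0]]
force: [0.5, -0.5, -1.7]
opening: 0.408
```

Now 1 mm steps until contact.

Request:
arm_command(
  translation=[
    [0, 0.0125, 0],
    [0, 0.025, 0],
    [0, 0.0375, 0],
    [0, 0.0375, 0],
    [0, 0.0375, 0],
  ],
  rotation=[
    [0, 0, 0],
    [0, 0, 0],
    [0, 0, 0],
    [0, 0, 0],
    [0, 0, 0],
  ],
  grip=[1, 1, 1, 1, 1],
)

```text
time_s: 10.9
position: [0.523, -0.0457, 0.0629]
tcp_rot: [[-0.001, -0.0, 1.0], [-1.0, 0.0, -0.001], [-0.0, -1.0, -0.0]]
force: [-1.1, -0.2, -2.4]
opening: 0.409
```

Request:
arm_command(
  translation=[
    [0, 0.0125, 0],
    [0, 0.0125, 0],
  ],
  rotation=[
    [0, 0, 0],
    [0, 0, 0],
  ],
  grip=[1, 1],
)

```text
time_s: 11.1
position: [0.523, -0.0457, 0.0619]
tcp_rot: [[-0.001, -0.0, 1.0], [-1.0, 0.0, -0.001], [-0.0, -1.0, -0.0]]
force: [0.2, 0.4, -1.7]
opening: 0.411
```

Request:
arm_command(
  translation=[
    [0, 0.01, 0],
    [0, 0.01, 0],
  ],
  rotation=[
    [0, 0, 0],
    [0, 0, 0],
  ],
  grip=[1, 1],
)

```text
time_s: 11.3
position: [0.523, -0.0457, 0.0611]
tcp_rot: [[-0.001, -0.0, 1.0], [-1.0, 0.0, -0.001], [-0.0, -1.0, -0.0]]
force: [1.0, -0.1, -2.3]
opening: 0.408
```

Request:
arm_command(
  translation=[
    [0, 0.01, 0],
    [0, 0.01, 0],
  ],
  rotation=[
    [0, 0, 0],
    [0, 0, 0],
  ],
  grip=[1, 1],
)

```text
time_s: 11.5
position: [0.523, -0.0457, 0.0603]
tcp_rot: [[-0.001, -0.0, 1.0], [-1.0, 0.0, -0.001], [-0.0, -1.0, -0.0]]
force: [0.1, -0.8, -2.6]
opening: 0.411
```

Request:
arm_command(
  translation=[
    [0, 0.008, 0],
    [0, 0.008, 0],
  ],
  rotation=[
    [0, 0, 0],
    [0, 0, 0],
  ],
  grip=[1, 1],
)

```text
time_s: 11.7
position: [0.5231, -0.0457, 0.06]
tcp_rot: [[-0.001, 0.0, 1.0], [-1.0, -0.0, -0.001], [0.0, -1.0, 0.0]]
force: [-1.1, -1.0, 2.2]
opening: 0.413
```

Contact is seen as +4 N, with z at the home height. I release, rise, and go to the washer at about (0.505, 0.243).

Request:
arm_command(
  translation=[
    [0, 0, 0],
    [0, 0, 0],
    [0, 0, 0],
    [0, 0, 0],
    [0, 0, 0],
  ],
  rotation=[
    [0, 0, 0],
    [0, 0, 0],
    [0, 0, 0],
    [0, 0, 0],
    [0, 0, 0],
  ],
  grip=[-1, -1, -1, -1, -1],
)

```text
time_s: 12.2
position: [0.5231, -0.0457, 0.0597]
tcp_rot: [[-0.001, 0.0, 1.0], [-1.0, -0.0, -0.001], [0.0, -1.0, 0.0]]
force: [-0.3, -0.3, -0.1]
opening: 0.778
```

Request:
arm_command(
  translation=[
    [0, -0.05, 0],
    [0, -0.3, 0],
    [0, -0.8, 0],
    [0, -0.8, 0],
  ],
  rotation=[
    [0, 0, 0],
    [0, 0, 0],
    [0, 0, 0],
    [0, 0, 0],
  ],
  grip=[-1, -1, -1, -1],
)

```text
time_s: 12.6
position: [0.526, -0.0465, 0.1278]
tcp_rot: [[-0.001, 0.009, 1.0], [-1.0, -0.003, -0.001], [0.003, -1.0, 0.009]]
force: [0.1, 0.5, -0.5]
opening: 0.994
```

Request:
arm_command(
  translation=[
    [0, -0.5, 0],
    [-0.3, -0.7, 0],
    [-0.9, -0.7, 0],
  ],
  rotation=[
    [0, 0, 0],
    [0, 0, 0],
    [0, 0, 0],
  ],
  grip=[-1, -1, -1],
)

```text
time_s: 12.9
position: [0.526, 0.0243, 0.1822]
tcp_rot: [[-0.006, 0.007, 1.0], [-1.0, -0.002, -0.006], [0.002, -1.0, 0.007]]
force: [0.9, 0.4, -0.1]
opening: 1.0
```

Request:
arm_command(
  translation=[
    [-0.5, 0, -0.05],
    [-0.9, 0, -0.1],
  ],
  rotation=[
    [0, 0, 0],
    [0, 0, 0],
  ],
  grip=[-1, -1],
)

```text
time_s: 13.1
position: [0.5146, 0.1002, 0.1797]
tcp_rot: [[-0.001, -0.0, 1.0], [-1.0, 0.0, -0.001], [-0.0, -1.0, -0.0]]
force: [0.2, 0.3, 0.6]
opening: 1.0
```

Request:
arm_command(
  translation=[
    [-0.5, 0, -0.05],
    [-0.9, 0, -0.1],
  ],
  rotation=[
    [0, 0, 0],
    [0, 0, 0],
  ],
  grip=[-1, -1],
)

```text
time_s: 13.3
position: [0.5066, 0.1721, 0.1794]
tcp_rot: [[-0.001, -0.001, 1.0], [-1.0, 0.0, -0.001], [-0.0, -1.0, -0.001]]
force: [0.5, 0.1, -0.1]
opening: 0.999
```

Request:
arm_command(
  translation=[
    [-0.5, 0, -0.02],
    [-0.9, 0, -0.02],
    [-0.9, 0, -0.02],
    [-0.9, 0, -0.02],
    [-0.9, 0, -0.02],
  ],
  rotation=[
    [0, 0, 0],
    [0, 0, 0],
    [0, 0, 0],
    [0, 0, 0],
    [0, 0, 0],
  ],
  grip=[-1, -1, -1, -1, -1],
)

```text
time_s: 13.8
position: [0.5055, 0.2414, 0.1793]
tcp_rot: [[-0.002, -0.001, 1.0], [-1.0, -0.001, -0.002], [0.001, -1.0, -0.001]]
force: [0.6, -0.8, -0.4]
opening: 0.999
```

```bash
python3 w.py w3 washer_centre=.004; python3 - <<'E'
from h import *
cap=eyes.capture("side"); cv2.imwrite("pics/side1.png",cap["image"])
p=cap["image"][215:285,220:310]; w=cv2.imread("pics/w3.png")
c=np.zeros((420,790,3),np.uint8); c[:,:400]=w[:,80:480]; c[:280,410:770]=cv2.resize(p,(360,280),interpolation=3)
cv2.imwrite("pics/m2.png",c)
E
```

```text
13.8 [0.5055 0.2414 0.1793] [ 0.6074 -0.8459 -0.3758] 0.9988055939087676
washer_centre 0.65 284 191 [0.5054 0.2398]
washer_centre 0.81 [256.2   160.482 317.128 223.482]
```

View pics/m2.png

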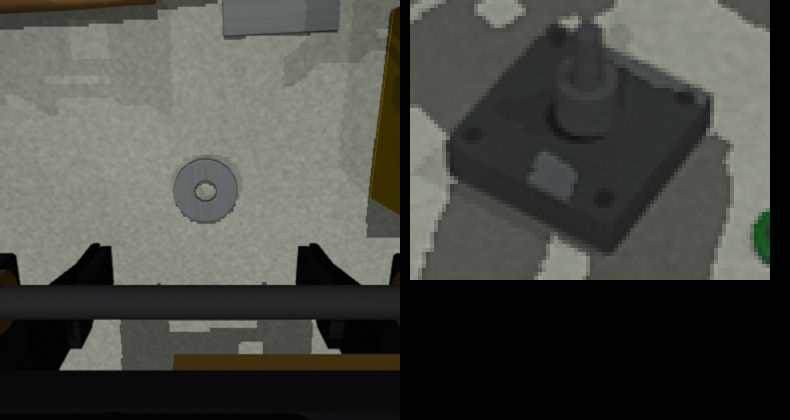

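Spacer stands seated on the foot, bottom flush (crop at right, ~(585,100)). The washer is at (285,190) in the wrist view, centred at about (0.5065, 0.2417). I descend.

Request:
arm_command(
  translation=[
    [0, 0.5, 0.012],
    [0, 0.9, 0.012],
  ],
  rotation=[
    [0, 0, 0],
    [0, 0, 0],
  ],
  grip=[-1, -1],
)

```text
time_s: 14.2
position: [0.5078, 0.2417, 0.1076]
tcp_rot: [[-0.002, 0.003, 1.0], [-1.0, 0.001, -0.002], [-0.001, -1.0, 0.003]]
force: [-0.5, -0.1, 0.8]
opening: 1.004
```

Request:
arm_command(
  translation=[
    [0, 0.4, 0],
    [0, 0.7, 0],
    [0, 0.89, 0],
    [0, 0.89, 0],
    [0, 0.89, 0],
  ],
  rotation=[
    [0, 0, 0],
    [0, 0, 0],
    [0, 0, 0],
    [0, 0, 0],
    [0, 0, 0],
  ],
  grip=[-1, -1, -1, -1, -1],
)

```text
time_s: 14.7
position: [0.507, 0.2418, 0.0366]
tcp_rot: [[-0.002, -0.0, 1.0], [-1.0, -0.0, -0.002], [0.0, -1.0, -0.0]]
force: [0.3, 0.8, -0.4]
opening: 1.001
```

Request:
arm_command(
  translation=[
    [0, 0.08, 0],
    [0, 0.155, 0],
    [0, 0.155, 0],
  ],
  rotation=[
    [0, 0, 0],
    [0, 0, 0],
    [0, 0, 0],
  ],
  grip=[-1, -1, -1],
)

```text
time_s: 15.0
position: [0.5065, 0.2422, 0.0239]
tcp_rot: [[-0.001, -0.0, 1.0], [-1.0, -0.0, -0.001], [0.0, -1.0, -0.0]]
force: [0.5, -0.4, 0.1]
opening: 0.998
```

Request:
arm_command(
  translation=[
    [0, 0, 0],
    [0, 0, 0],
    [0, 0, 0],
    [0, 0, 0],
    [0, 0, 0],
  ],
  rotation=[
    [0, 0, 0],
    [0, 0, 0],
    [0, 0, 0],
    [0, 0, 0],
    [0, 0, 0],
  ],
  grip=[1, 1, 1, 1, 1],
)

```text
time_s: 15.5
position: [0.5067, 0.2423, 0.0242]
tcp_rot: [[-0.001, -0.0, 1.0], [-1.0, 0.0, -0.001], [-0.0, -1.0, -0.0]]
force: [-0.0, 1.2, 1.3]
opening: 0.629
```

Request:
arm_command(
  translation=[
    [0, 0, 0],
    [0, 0, 0],
  ],
  rotation=[
    [0, 0, 0],
    [0, 0, 0],
  ],
  grip=[1, 1],
)

```text
time_s: 15.7
position: [0.5067, 0.2423, 0.0242]
tcp_rot: [[-0.001, -0.0, 1.0], [-1.0, 0.0, -0.001], [-0.0, -1.0, -0.0]]
force: [-1.2, 0.8, 0.9]
opening: 0.622
```

Request:
arm_command(
  translation=[
    [0, -0.1, 0],
    [0, -0.4, 0],
    [0, -0.88, 0],
  ],
  rotation=[
    [0, 0, 0],
    [0, 0, 0],
    [0, 0, 0],
  ],
  grip=[1, 1, 1],
)

```text
time_s: 16.0
position: [0.5049, 0.2417, 0.0935]
tcp_rot: [[-0.001, -0.006, 1.0], [-1.0, -0.002, -0.001], [0.002, -1.0, -0.006]]
force: [0.2, 0.6, -2.5]
opening: 0.625
```

Request:
arm_command(
  translation=[
    [0, -0.5, 0],
    [0, -0.88, 0],
  ],
  rotation=[
    [0, 0, 0],
    [0, 0, 0],
  ],
  grip=[1, 1],
)

```text
time_s: 16.2
position: [0.5071, 0.2424, 0.1674]
tcp_rot: [[-0.001, 0.002, 1.0], [-1.0, 0.0, -0.001], [-0.0, -1.0, 0.002]]
force: [-0.0, -0.3, -1.7]
opening: 0.627
```

Request:
arm_command(
  translation=[
    [0.3, 0, 0.02],
    [0.7, 0, 0.05],
    [0.9, 0, 0.055],
  ],
  rotation=[
    [0, 0, 0],
    [0, 0, 0],
    [0, 0, 0],
  ],
  grip=[1, 1, 1],
)

```text
time_s: 16.5
position: [0.511, 0.1686, 0.1657]
tcp_rot: [[-0.002, 0.001, 1.0], [-1.0, -0.001, -0.002], [0.001, -1.0, 0.001]]
force: [0.5, 0.0, -0.7]
opening: 0.626
```

Request:
arm_command(
  translation=[
    [0.4, 0, 0.02],
    [0.9, 0, 0.055],
  ],
  rotation=[
    [0, 0, 0],
    [0, 0, 0],
  ],
  grip=[1, 1],
)

```text
time_s: 16.7
position: [0.5149, 0.098, 0.1653]
tcp_rot: [[0.001, 0.0, 1.0], [-1.0, 0.0, 0.001], [-0.0, -1.0, 0.0]]
force: [-0.1, -0.4, -1.8]
opening: 0.626
```

Request:
arm_command(
  translation=[
    [0.4, 0, 0.02],
    [0.9, 0, 0.055],
  ],
  rotation=[
    [0, 0, 0],
    [0, 0, 0],
  ],
  grip=[1, 1],
)

```text
time_s: 16.9
position: [0.5191, 0.0255, 0.1652]
tcp_rot: [[-0.0, -0.0, 1.0], [-1.0, 0.0, -0.0], [-0.0, -1.0, -0.0]]
force: [1.1, 0.0, -1.4]
opening: 0.627
```

Request:
arm_command(
  translation=[
    [0.4, 0, 0.02],
    [0.7, 0, 0.055],
    [0.9, 0, 0.055],
    [0.9, 0, 0.055],
    [0.9, 0, 0.055],
  ],
  rotation=[
    [0, 0, 0],
    [0, 0, 0],
    [0, 0, 0],
    [0, 0, 0],
    [0, 0, 0],
  ],
  grip=[1, 1, 1, 1, 1],
)

```text
time_s: 17.4
position: [0.5235, -0.0451, 0.1649]
tcp_rot: [[-0.002, -0.001, 1.0], [-1.0, 0.001, -0.002], [-0.001, -1.0, -0.001]]
force: [0.3, -0.5, -1.7]
opening: 0.624
```

Request:
arm_command(
  translation=[
    [0, 0, 0],
    [0, 0, 0],
  ],
  rotation=[
    [0, 0, 0],
    [0, 0, 0],
  ],
  grip=[1, 1],
)

```text
time_s: 17.6
position: [0.5237, -0.0444, 0.1649]
tcp_rot: [[0.001, -0.001, 1.0], [-1.0, 0.0, 0.001], [-0.0, -1.0, -0.001]]
force: [0.1, -0.3, -1.2]
opening: 0.626
```

```bash
python3 w.py w4; python3 - <<'E'
import cv2
cv2.imwrite("pics/w4c.png",cv2.resize(cv2.imread("pics/w4.png")[140:340,160:410],None,fx=3,fy=3,interpolation=3))
E
```

```text
17.6 [ 0.5237 -0.0444  0.1649] [ 0.0519 -0.2749 -1.2438] 0.6262133227268443
```

View pics/w4c.png

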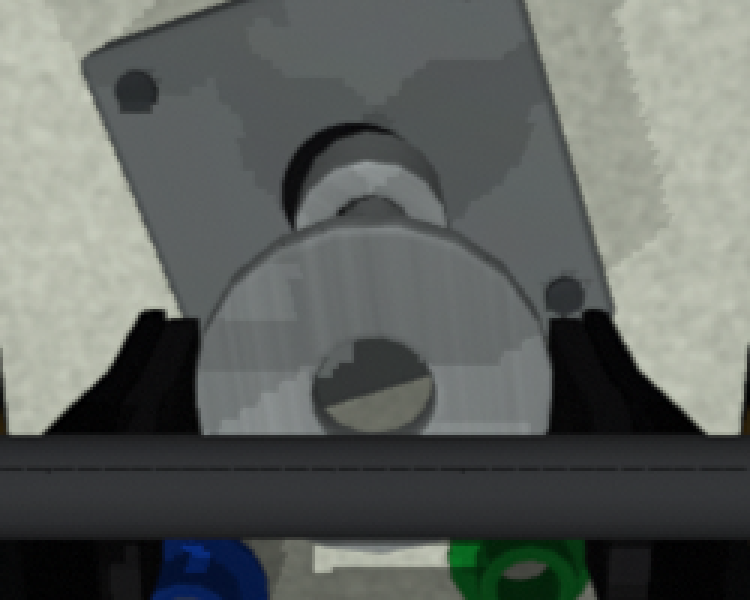

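The washer's bore shows at about (285,271), 1 mm ahead of the TCP, so alignment with the axle estimate is within about 0.6 mm. I lower it.

Request:
arm_command(
  translation=[
    [0.008, 0.2, 0],
    [0.008, 0.4, 0],
    [0.008, 0.48, 0],
    [0.008, 0.48, 0],
    [0.008, 0.48, 0],
  ],
  rotation=[
    [0, 0, 0],
    [0, 0, 0],
    [0, 0, 0],
    [0, 0, 0],
    [0, 0, 0],
  ],
  grip=[1, 1, 1, 1, 1],
)

```text
time_s: 18.15
position: [0.5243, -0.0462, 0.1268]
tcp_rot: [[-0.001, 0.0, 1.0], [-1.0, -0.0, -0.001], [0.0, -1.0, 0.0]]
force: [0.9, -0.1, -1.0]
opening: 0.623
```

Request:
arm_command(
  translation=[
    [0, 0.0125, 0],
    [0, 0.025, 0],
    [0, 0.0375, 0],
    [0, 0.0375, 0],
  ],
  rotation=[
    [0, 0, 0],
    [0, 0, 0],
    [0, 0, 0],
    [0, 0, 0],
  ],
  grip=[1, 1, 1, 1],
)

```text
time_s: 18.55
position: [0.524, -0.0464, 0.1236]
tcp_rot: [[-0.001, 0.0, 1.0], [-1.0, -0.0, -0.001], [0.0, -1.0, 0.0]]
force: [-0.4, -0.1, -1.5]
opening: 0.622
```

Request:
arm_command(
  translation=[
    [-0.012, 0, 0],
    [-0.012, 0.0125, 0],
    [-0.012, 0.025, 0],
    [-0.012, 0.025, 0],
  ],
  rotation=[
    [0, 0, 0],
    [0, 0, 0],
    [0, 0, 0],
    [0, 0, 0],
  ],
  grip=[1, 1, 1, 1],
)

```text
time_s: 18.95
position: [0.5239, -0.0453, 0.1213]
tcp_rot: [[-0.001, -0.0, 1.0], [-1.0, 0.0, -0.001], [-0.0, -1.0, -0.0]]
force: [1.1, 0.3, -0.6]
opening: 0.619
```

Request:
arm_command(
  translation=[
    [0, 0.0125, 0],
    [0, 0.025, 0],
    [0, 0.025, 0],
  ],
  rotation=[
    [0, 0, 0],
    [0, 0, 0],
    [0, 0, 0],
  ],
  grip=[1, 1, 1],
)

```text
time_s: 19.25
position: [0.5239, -0.0454, 0.1193]
tcp_rot: [[-0.001, -0.0, 1.0], [-1.0, 0.0, -0.001], [-0.0, -1.0, -0.0]]
force: [0.1, -0.1, -1.4]
opening: 0.625
```

Request:
arm_command(
  translation=[
    [0, 0.025, 0],
    [0, 0.05, 0],
    [0, 0.05, 0],
  ],
  rotation=[
    [0, 0, 0],
    [0, 0, 0],
    [0, 0, 0],
  ],
  grip=[1, 1, 1],
)

```text
time_s: 19.55
position: [0.5238, -0.0453, 0.1152]
tcp_rot: [[-0.001, -0.001, 1.0], [-1.0, 0.0, -0.001], [-0.0, -1.0, -0.001]]
force: [-0.6, -0.2, -1.0]
opening: 0.623
```

Request:
arm_command(
  translation=[
    [0, 0.08, 0],
    [0, 0.16, 0],
    [0, 0.24, 0],
    [0, 0.3, 0],
    [0, 0.3, 0],
  ],
  rotation=[
    [0, 0, 0],
    [0, 0, 0],
    [0, 0, 0],
    [0, 0, 0],
    [0, 0, 0],
  ],
  grip=[1, 1, 1, 1, 1],
)

```text
time_s: 20.05
position: [0.5234, -0.0452, 0.0905]
tcp_rot: [[-0.001, -0.002, 1.0], [-1.0, 0.001, -0.001], [-0.001, -1.0, -0.002]]
force: [1.5, 0.6, -0.9]
opening: 0.622
```

Request:
arm_command(
  translation=[
    [0, 0.0125, 0],
    [0, 0.0325, 0],
    [0, 0.0325, 0],
  ],
  rotation=[
    [0, 0, 0],
    [0, 0, 0],
    [0, 0, 0],
  ],
  grip=[1, 1, 1],
)

```text
time_s: 20.35
position: [0.5241, -0.0454, 0.0889]
tcp_rot: [[-0.001, 0.0, 1.0], [-1.0, -0.0, -0.001], [0.0, -1.0, 0.0]]
force: [-0.4, 0.3, -2.2]
opening: 0.621
```

Request:
arm_command(
  translation=[
    [0, 0.0125, 0],
    [0, 0.02, 0],
    [0, 0.02, 0],
  ],
  rotation=[
    [0, 0, 0],
    [0, 0, 0],
    [0, 0, 0],
  ],
  grip=[1, 1, 1],
)

```text
time_s: 20.65
position: [0.524, -0.0454, 0.0873]
tcp_rot: [[-0.001, -0.0, 1.0], [-1.0, -0.0, -0.001], [0.0, -1.0, -0.0]]
force: [0.7, 0.7, -1.6]
opening: 0.621
```

Request:
arm_command(
  translation=[
    [0, 0.008, 0],
    [0, 0.008, 0],
  ],
  rotation=[
    [0, 0, 0],
    [0, 0, 0],
  ],
  grip=[1, 1],
)

```text
time_s: 20.85
position: [0.524, -0.0454, 0.0866]
tcp_rot: [[-0.001, -0.0, 1.0], [-1.0, 0.0, -0.001], [-0.0, -1.0, -0.0]]
force: [1.3, -0.2, -1.2]
opening: 0.626
```

Request:
arm_command(
  translation=[
    [0, 0.008, 0],
    [0, 0.008, 0],
  ],
  rotation=[
    [0, 0, 0],
    [0, 0, 0],
  ],
  grip=[1, 1],
)

```text
time_s: 21.05
position: [0.5241, -0.0454, 0.0862]
tcp_rot: [[-0.001, 0.0, 1.0], [-1.0, -0.0, -0.001], [0.0, -1.0, 0.0]]
force: [-1.0, 0.5, 0.7]
opening: 0.622
```

Request:
arm_command(
  translation=[
    [0, 0.005, 0],
    [0, 0.005, 0],
  ],
  rotation=[
    [0, 0, 0],
    [0, 0, 0],
  ],
  grip=[1, 1],
)

```text
time_s: 21.25
position: [0.5241, -0.0454, 0.0862]
tcp_rot: [[-0.001, 0.0, 1.0], [-1.0, -0.0, -0.001], [0.0, -1.0, 0.0]]
force: [-0.6, 1.0, 4.4]
opening: 0.628
```

Request:
arm_command(
  translation=[
    [0, 0, 0],
    [0, 0, 0],
    [0, 0, 0],
    [0, 0, 0],
    [0, 0, 0],
  ],
  rotation=[
    [0, 0, 0],
    [0, 0, 0],
    [0, 0, 0],
    [0, 0, 0],
    [0, 0, 0],
  ],
  grip=[-1, -1, -1, -1, -1],
)

```text
time_s: 21.75
position: [0.524, -0.0454, 0.0854]
tcp_rot: [[-0.001, -0.0, 1.0], [-1.0, 0.0, -0.001], [-0.0, -1.0, -0.0]]
force: [0.0, -0.4, -1.0]
opening: 0.96
```

Request:
arm_command(
  translation=[
    [0, -0.05, 0],
    [0, -0.3, 0],
    [0, -0.7, 0],
    [0, -0.7, 0],
  ],
  rotation=[
    [0, 0, 0],
    [0, 0, 0],
    [0, 0, 0],
    [0, 0, 0],
  ],
  grip=[-1, -1, -1, -1],
)

```text
time_s: 22.15
position: [0.5265, -0.0461, 0.1451]
tcp_rot: [[-0.001, 0.008, 1.0], [-1.0, -0.002, -0.001], [0.002, -1.0, 0.008]]
force: [0.6, -0.7, 0.2]
opening: 0.998
```

Request:
arm_command(
  translation=[
    [0.3, -0.4, 0],
    [0.8, -0.45, 0.03],
    [0.83, -0.45, 0.03],
  ],
  rotation=[
    [0, 0, 0],
    [0, 0, 0],
    [0, 0, 0],
  ],
  grip=[-0.3, -0.3, -0.3],
)

```text
time_s: 22.45
position: [0.5284, -0.1159, 0.179]
tcp_rot: [[-0.004, 0.005, 1.0], [-1.0, -0.004, -0.004], [0.004, -1.0, 0.005]]
force: [0.7, 0.2, 0.3]
opening: 0.814
```

Request:
arm_command(
  translation=[
    [0.5, 0, 0.03],
    [0.83, 0, 0.03],
  ],
  rotation=[
    [0, 0, 0],
    [0, 0, 0],
  ],
  grip=[-0.3, -0.3],
)

```text
time_s: 22.65
position: [0.5286, -0.1792, 0.1771]
tcp_rot: [[-0.001, -0.0, 1.0], [-1.0, 0.0, -0.001], [-0.0, -1.0, -0.0]]
force: [0.3, 0.6, -0.1]
opening: 0.677
```

Request:
arm_command(
  translation=[
    [0.5, 0, 0.03],
    [0.83, 0, 0.03],
    [0.83, 0, 0.03],
    [0.83, 0, 0.03],
    [0.83, 0, 0.03],
  ],
  rotation=[
    [0, 0, 0],
    [0, 0, 0],
    [0, 0, 0],
    [0, 0, 0],
    [0, 0, 0],
  ],
  grip=[-0.3, -0.3, -0.3, -0.3, -0.3],
)

```text
time_s: 23.15
position: [0.5303, -0.2429, 0.1769]
tcp_rot: [[-0.0, -0.002, 1.0], [-1.0, 0.002, -0.0], [-0.002, -1.0, -0.002]]
force: [0.5, -0.0, 0.1]
opening: 0.65
```

```bash
python3 w.py w5 bushing_centre=.01
```

```text
23.15 [ 0.5303 -0.2429  0.1769] [ 0.4572 -0.0429  0.0863] 0.649528073873515
bushing_centre 0.97 333 105 [ 0.5696 -0.1711]
bushing_centre 0.79 292 204 [ 0.5374 -0.2535]
bushing_centre 0.77 204 118 [ 0.4661 -0.1813]
bushing_centre 0.95 [304.976  75.516 360.976 134.106]
bushing_centre 0.92 [266.896 176.4   318.08  227.598]
```

View pics/w5.png

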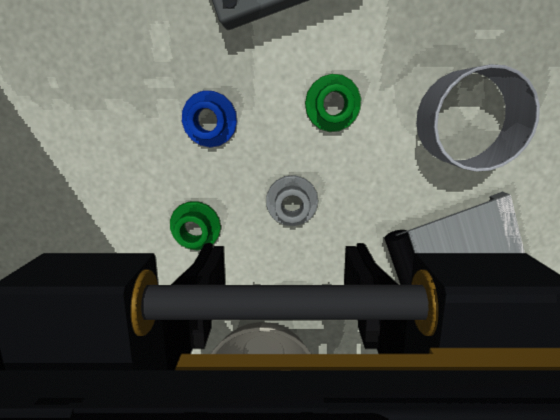

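The grey bushing is at (292,203). Blue (208,118) and greens (333,103) and (195,226) are not meant. Target is about (0.5365, -0.252).

Request:
arm_command(
  translation=[
    [0.114, 0.4, 0.078],
    [0.114, 0.86, 0.078],
    [0.114, 0.86, 0.078],
  ],
  rotation=[
    [0, 0, 0],
    [0, 0, 0],
    [0, 0, 0],
  ],
  grip=[-0.3, -0.3, -0.3],
)

```text
time_s: 23.6
position: [0.5344, -0.2509, 0.1048]
tcp_rot: [[-0.0, -0.008, 1.0], [-1.0, 0.006, -0.0], [-0.006, -1.0, -0.008]]
force: [-0.7, 0.6, -0.1]
opening: 0.647
```

Request:
arm_command(
  translation=[
    [0, 0.4, 0],
    [0, 0.7, 0],
    [0, 0.84, 0],
    [0, 0.84, 0],
    [0, 0.84, 0],
  ],
  rotation=[
    [0, 0, 0],
    [0, 0, 0],
    [0, 0, 0],
    [0, 0, 0],
    [0, 0, 0],
  ],
  grip=[-0.3, -0.3, -0.3, -0.3, -0.3],
)

```text
time_s: 24.1
position: [0.5379, -0.254, 0.0429]
tcp_rot: [[-0.001, 0.001, 1.0], [-1.0, -0.001, -0.001], [0.001, -1.0, 0.001]]
force: [0.7, -0.1, -0.2]
opening: 0.652
```

Request:
arm_command(
  translation=[
    [-0.02, 0.05, -0.012],
    [-0.02, 0.12, -0.012],
    [-0.02, 0.172, -0.012],
    [-0.02, 0.172, -0.012],
  ],
  rotation=[
    [0, 0, 0],
    [0, 0, 0],
    [0, 0, 0],
    [0, 0, 0],
  ],
  grip=[-0.3, -0.3, -0.3, -0.3],
)

```text
time_s: 24.5
position: [0.5359, -0.2519, 0.0274]
tcp_rot: [[-0.001, -0.001, 1.0], [-1.0, 0.001, -0.001], [-0.001, -1.0, -0.001]]
force: [0.6, -0.2, 0.5]
opening: 0.648
```

Request:
arm_command(
  translation=[
    [0, 0, 0],
    [0, 0, 0],
    [0, 0, 0],
    [0, 0, 0],
    [0, 0, 0],
  ],
  rotation=[
    [0, 0, 0],
    [0, 0, 0],
    [0, 0, 0],
    [0, 0, 0],
    [0, 0, 0],
  ],
  grip=[1, 1, 1, 1, 1],
)

```text
time_s: 25.0
position: [0.5363, -0.2522, 0.028]
tcp_rot: [[-0.001, 0.0, 1.0], [-1.0, -0.0, -0.001], [0.0, -1.0, 0.0]]
force: [0.6, 0.8, 0.2]
opening: 0.33
```

Request:
arm_command(
  translation=[
    [0, 0, 0],
    [0, 0, 0],
  ],
  rotation=[
    [0, 0, 0],
    [0, 0, 0],
  ],
  grip=[1, 1],
)

```text
time_s: 25.2
position: [0.5363, -0.2522, 0.028]
tcp_rot: [[-0.001, 0.0, 1.0], [-1.0, -0.0, -0.001], [0.0, -1.0, 0.0]]
force: [0.5, 0.0, 0.0]
opening: 0.337
```

Request:
arm_command(
  translation=[
    [0, -0.1, 0],
    [0, -0.4, 0],
    [0, -0.88, 0],
  ],
  rotation=[
    [0, 0, 0],
    [0, 0, 0],
    [0, 0, 0],
  ],
  grip=[1, 1, 1],
)

```text
time_s: 25.5
position: [0.5345, -0.251, 0.0971]
tcp_rot: [[-0.001, -0.005, 1.0], [-1.0, 0.004, -0.001], [-0.004, -1.0, -0.005]]
force: [0.0, 0.6, -1.5]
opening: 0.332
```

Request:
arm_command(
  translation=[
    [0, -0.5, 0],
    [0, -0.88, 0],
  ],
  rotation=[
    [0, 0, 0],
    [0, 0, 0],
  ],
  grip=[1, 1],
)

```text
time_s: 25.7
position: [0.5366, -0.2523, 0.1713]
tcp_rot: [[-0.001, 0.002, 1.0], [-1.0, -0.001, -0.001], [0.001, -1.0, 0.002]]
force: [-0.3, -0.7, -1.0]
opening: 0.331
```

Request:
arm_command(
  translation=[
    [-0.3, 0, -0.02],
    [-0.7, 0, -0.05],
    [-0.861, 0, -0.052],
  ],
  rotation=[
    [0, 0, 0],
    [0, 0, 0],
    [0, 0, 0],
  ],
  grip=[1, 1, 1],
)

```text
time_s: 26.0
position: [0.5308, -0.1806, 0.1692]
tcp_rot: [[0.0, -0.002, 1.0], [-1.0, 0.002, 0.0], [-0.002, -1.0, -0.002]]
force: [-0.2, 0.8, -1.5]
opening: 0.334
```

Request:
arm_command(
  translation=[
    [-0.4, 0, -0.02],
    [-0.861, 0, -0.052],
  ],
  rotation=[
    [0, 0, 0],
    [0, 0, 0],
  ],
  grip=[1, 1],
)

```text
time_s: 26.2
position: [0.5286, -0.1146, 0.1689]
tcp_rot: [[-0.003, 0.001, 1.0], [-1.0, -0.001, -0.003], [0.001, -1.0, 0.001]]
force: [0.2, -0.1, -0.6]
opening: 0.334
```

Request:
arm_command(
  translation=[
    [-0.4, 0, -0.02],
    [-0.7, 0, -0.052],
    [-0.861, 0, -0.052],
    [-0.861, 0, -0.052],
    [-0.861, 0, -0.052],
  ],
  rotation=[
    [0, 0, 0],
    [0, 0, 0],
    [0, 0, 0],
    [0, 0, 0],
    [0, 0, 0],
  ],
  grip=[1, 1, 1, 1, 1],
)

```text
time_s: 26.7
position: [0.5247, -0.0463, 0.1688]
tcp_rot: [[-0.001, 0.001, 1.0], [-1.0, -0.001, -0.001], [0.001, -1.0, 0.001]]
force: [-0.8, -1.1, -0.9]
opening: 0.338
```

Request:
arm_command(
  translation=[
    [0, 0, 0],
    [0, 0, 0],
    [0, 0, 0],
  ],
  rotation=[
    [0, 0, 0],
    [0, 0, 0],
    [0, 0, 0],
  ],
  grip=[1, 1, 1],
)

```text
time_s: 27.0
position: [0.5241, -0.0464, 0.1686]
tcp_rot: [[-0.002, 0.0, 1.0], [-1.0, -0.0, -0.002], [0.0, -1.0, 0.0]]
force: [-0.4, -0.6, -1.0]
opening: 0.334
```

```bash
python3 w.py w6; python3 - <<'E'
import cv2
cv2.imwrite("pics/w6c.png",cv2.resize(cv2.imread("pics/w6.png")[140:340,160:410],None,fx=3,fy=3,interpolation=3))
E
```

```text
27.0 [ 0.5241 -0.0464  0.1686] [-0.4312 -0.6007 -0.9549] 0.33413173785688277
```

View pics/w6c.png

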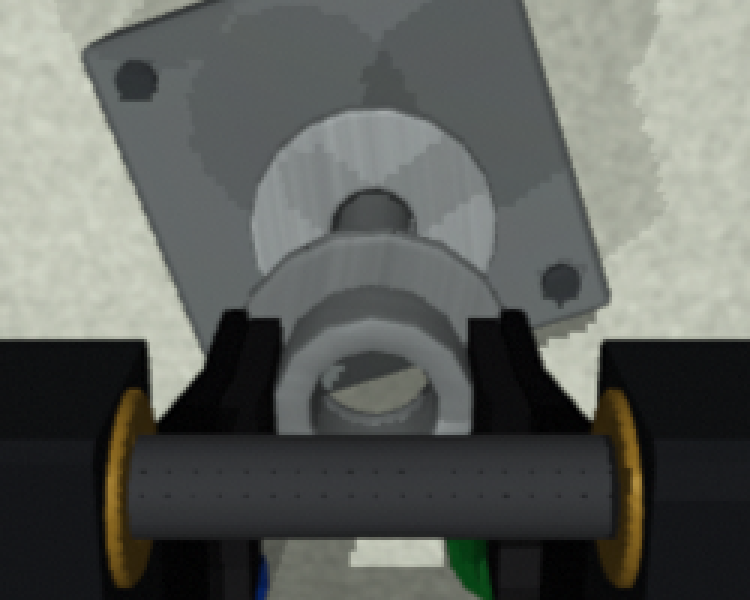

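The bushing's bore is at about (285,276), 0.6 mm off the TCP, and the washer is lying flat on the spacer. Aligned within 1 mm, so I lower it.

Request:
arm_command(
  translation=[
    [0, 0.2, 0],
    [0, 0.4, 0],
    [0, 0.48, 0],
    [0, 0.48, 0],
    [0, 0.48, 0],
  ],
  rotation=[
    [0, 0, 0],
    [0, 0, 0],
    [0, 0, 0],
    [0, 0, 0],
    [0, 0, 0],
  ],
  grip=[1, 1, 1, 1, 1],
)

```text
time_s: 27.55
position: [0.5243, -0.0457, 0.1305]
tcp_rot: [[-0.001, 0.0, 1.0], [-1.0, -0.0, -0.001], [0.0, -1.0, 0.0]]
force: [0.4, -0.4, 0.2]
opening: 0.329
```

Request:
arm_command(
  translation=[
    [0, 0.0125, 0],
    [0, 0.025, 0],
    [0, 0.0375, 0],
    [0, 0.0375, 0],
  ],
  rotation=[
    [0, 0, 0],
    [0, 0, 0],
    [0, 0, 0],
    [0, 0, 0],
  ],
  grip=[1, 1, 1, 1],
)

```text
time_s: 27.95
position: [0.524, -0.0455, 0.1274]
tcp_rot: [[-0.001, 0.0, 1.0], [-1.0, -0.0, -0.001], [0.0, -1.0, 0.0]]
force: [-0.3, 0.8, -1.7]
opening: 0.336
```

Shift y by −1.3 mm, then down 2 mm.

Request:
arm_command(
  translation=[
    [0.016, 0, 0],
    [0.016, 0.0125, 0],
    [0.016, 0.025, 0],
    [0.016, 0.025, 0],
  ],
  rotation=[
    [0, 0, 0],
    [0, 0, 0],
    [0, 0, 0],
    [0, 0, 0],
  ],
  grip=[1, 1, 1, 1],
)

```text
time_s: 28.35
position: [0.5239, -0.0468, 0.1251]
tcp_rot: [[-0.001, -0.0, 1.0], [-1.0, 0.0, -0.001], [-0.0, -1.0, -0.0]]
force: [-1.1, 0.8, -1.1]
opening: 0.337
```

Request:
arm_command(
  translation=[
    [0, 0.0125, 0],
    [0, 0.025, 0],
    [0, 0.025, 0],
  ],
  rotation=[
    [0, 0, 0],
    [0, 0, 0],
    [0, 0, 0],
  ],
  grip=[1, 1, 1],
)

```text
time_s: 28.65
position: [0.5239, -0.0467, 0.1231]
tcp_rot: [[-0.001, -0.0, 1.0], [-1.0, 0.0, -0.001], [-0.0, -1.0, -0.0]]
force: [-0.0, 0.3, -0.4]
opening: 0.335
```

Request:
arm_command(
  translation=[
    [0, 0.025, 0],
    [0, 0.04, 0],
    [0, 0.04, 0],
  ],
  rotation=[
    [0, 0, 0],
    [0, 0, 0],
    [0, 0, 0],
  ],
  grip=[1, 1, 1],
)

```text
time_s: 28.95
position: [0.5239, -0.0467, 0.1198]
tcp_rot: [[-0.001, -0.0, 1.0], [-1.0, 0.0, -0.001], [-0.0, -1.0, -0.0]]
force: [0.1, -0.4, -1.6]
opening: 0.33
```

Threaded, with no force. Down to about 0.102.

Request:
arm_command(
  translation=[
    [0, 0.07, 0],
    [0, 0.14, 0],
    [0, 0.2, 0],
    [0, 0.215, 0],
    [0, 0.215, 0],
  ],
  rotation=[
    [0, 0, 0],
    [0, 0, 0],
    [0, 0, 0],
    [0, 0, 0],
    [0, 0, 0],
  ],
  grip=[1, 1, 1, 1, 1],
)

```text
time_s: 29.45
position: [0.5238, -0.0467, 0.1024]
tcp_rot: [[-0.001, -0.001, 1.0], [-1.0, 0.0, -0.001], [-0.0, -1.0, -0.001]]
force: [0.6, 0.3, -0.9]
opening: 0.335
```

Request:
arm_command(
  translation=[
    [0, 0.0125, 0],
    [0, 0.0125, 0],
    [0, 0.0125, 0],
  ],
  rotation=[
    [0, 0, 0],
    [0, 0, 0],
    [0, 0, 0],
  ],
  grip=[1, 1, 1],
)

```text
time_s: 29.75
position: [0.5241, -0.0468, 0.102]
tcp_rot: [[-0.001, 0.0, 1.0], [-1.0, -0.0, -0.001], [0.0, -1.0, 0.0]]
force: [-0.6, 0.4, -0.9]
opening: 0.336
```

Request:
arm_command(
  translation=[
    [0, 0.0125, 0],
    [0, 0.025, 0],
    [0, 0.035, 0],
    [0, 0.035, 0],
  ],
  rotation=[
    [0, 0, 0],
    [0, 0, 0],
    [0, 0, 0],
    [0, 0, 0],
  ],
  grip=[1, 1, 1, 1],
)

```text
time_s: 30.15
position: [0.5239, -0.0467, 0.0989]
tcp_rot: [[-0.001, -0.0, 1.0], [-1.0, 0.0, -0.001], [-0.0, -1.0, -0.0]]
force: [-0.1, 0.4, -2.0]
opening: 0.335
```

Request:
arm_command(
  translation=[
    [0, 0.008, 0],
    [0, 0.008, 0],
  ],
  rotation=[
    [0, 0, 0],
    [0, 0, 0],
  ],
  grip=[1, 1],
)

```text
time_s: 30.35
position: [0.524, -0.0468, 0.0984]
tcp_rot: [[-0.001, -0.0, 1.0], [-1.0, 0.0, -0.001], [-0.0, -1.0, -0.0]]
force: [-0.1, 0.5, -0.8]
opening: 0.336
```

Request:
arm_command(
  translation=[
    [0, 0.007, 0],
    [0, 0.007, 0],
  ],
  rotation=[
    [0, 0, 0],
    [0, 0, 0],
  ],
  grip=[1, 1],
)

```text
time_s: 30.55
position: [0.5241, -0.0468, 0.0979]
tcp_rot: [[-0.001, 0.0, 1.0], [-1.0, -0.0, -0.001], [0.0, -1.0, 0.0]]
force: [0.2, 0.1, -0.3]
opening: 0.328
```

Request:
arm_command(
  translation=[
    [0, 0.006, 0],
    [0, 0.006, 0],
  ],
  rotation=[
    [0, 0, 0],
    [0, 0, 0],
  ],
  grip=[1, 1],
)

```text
time_s: 30.75
position: [0.5241, -0.0468, 0.0979]
tcp_rot: [[-0.001, 0.0, 1.0], [-1.0, -0.0, -0.001], [0.0, -1.0, 0.0]]
force: [-0.9, 0.7, 3.7]
opening: 0.332
```

Contact at the home height. I release and rise clear.

Request:
arm_command(
  translation=[
    [0, 0, 0],
    [0, 0, 0],
    [0, 0, 0],
    [0, 0, 0],
    [0, 0, 0],
  ],
  rotation=[
    [0, 0, 0],
    [0, 0, 0],
    [0, 0, 0],
    [0, 0, 0],
    [0, 0, 0],
  ],
  grip=[-1, -1, -1, -1, -1],
)

```text
time_s: 31.25
position: [0.5238, -0.0467, 0.0971]
tcp_rot: [[-0.001, -0.001, 1.0], [-1.0, 0.0, -0.001], [-0.0, -1.0, -0.001]]
force: [0.3, -0.2, -0.1]
opening: 0.709
```

Request:
arm_command(
  translation=[
    [0, -0.05, 0],
    [0, -0.3, 0],
    [0, -0.8, 0],
    [0, -0.8, 0],
  ],
  rotation=[
    [0, 0, 0],
    [0, 0, 0],
    [0, 0, 0],
    [0, 0, 0],
  ],
  grip=[-1, -1, -1, -1],
)

```text
time_s: 31.65
position: [0.527, -0.0476, 0.1656]
tcp_rot: [[-0.001, 0.009, 1.0], [-1.0, -0.003, -0.001], [0.003, -1.0, 0.009]]
force: [0.6, -0.9, 0.5]
opening: 0.983
```

Request:
arm_command(
  translation=[
    [0.5, -0.4, 0],
    [1, -0.4, 0],
    [1, -0.4, 0],
    [1, -0.4, 0],
  ],
  rotation=[
    [0, 0, 0],
    [0, 0, 0],
    [0, 0, 0],
    [0, 0, 0],
  ],
  grip=[-1, -1, -1, -1],
)

```text
time_s: 32.05
position: [0.5234, -0.1273, 0.193]
tcp_rot: [[-0.003, -0.001, 1.0], [-1.0, 0.001, -0.003], [-0.001, -1.0, -0.001]]
force: [-1.2, 0.1, 0.1]
opening: 1.002
```

```bash
python3 w.py w7; python3 - <<'E'
from h import *
cap=eyes.capture("side"); p=cap["image"][180:285,200:320]
c=np.zeros((420,800,3),np.uint8); c[:,:400]=cv2.imread("pics/w7.png")[:,80:480]; c[:350,400:]=cv2.resize(p,(400,350),interpolation=3)
cv2.imwrite("pics/m3.png",c)
E
```

```text
32.05 [ 0.5234 -0.1273  0.193 ] [-1.2454  0.1459  0.1392] 1.0024665346255062
```

View pics/m3.png

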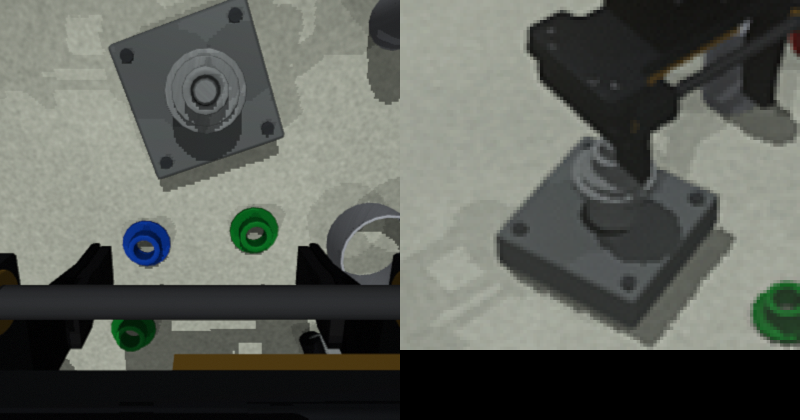

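The stack is complete: spacer, washer and bushing with its flange down on the axle at (285,90), level, and the gripper clear. I hand in.

```bash
python3 -c "
from rig import bot
print(bot.hand_in())"
```

```text
the job is handed in; nothing more can be done
None
```

The spacer, the washer and the grey bushing (flange down) are on the axle in that order. Each was lowered until it lightly touched what lay below, then released. I handed the job in at about 32 s of the 72 s allowed; no verdict was reported.

- **Fit:** None of the three met resistance going onto the axle. The last force reading on each landing, the highest I saw, was no more than about 5 N. Forces were read only at the end of each move, so a brief spike in between would not show.
- **Seating:** Each part touched down within 1 mm of its computed home height.
- **Last pictures:** The wrist and side views show the full stack level on the foot, the gripper open and clear of it. In the side view the gripper hides part of the stack.
- **Other things:** I touched no bystander or look-alike. The blue and green bushings stand where they were, but I did not measure bystander positions again at the end.
- **Disagreement:** The networks' seat point came out about 6 mm from the measured axle, slightly beyond the stated 4.5 to 5.5 mm. I attribute that to detection error.

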